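Wedge the rocking inspection microscope

TASK

The inspection microscope rocks because its brass foot is too short to reach the bench. With the fingertips, slide the red wedge along the bench, thin end first, under the brass foot until it is snug and carries that foot without tilting the microscope; then press down firmly (about 10 N) on the yellow pad above the brass foot to check that it no longer rocks, and draw back. Push only: do not lift the wedge or the microscope, do not shove the microscope out of place, and leave everything else on the bench where it is.

Things in the scene. Friction and masses are not known exactly. Their poses are not given: they have to be found in the camera images.
- microscope: loose blue microscope, 2.2 kg, 237 mm high, on a level cross base: arms 30 mm wide, 135 mm long, tops 48 mm above the bench. Three black feet 120 mm from the centre stand on the bench, the brass one hangs. About 5 N down on the -x arm makes it rock. Column on the +x side; only the pad rises above the base beyond x = -55 mm. Origin: base centre at bench height; -x points along the brass foot's arm
- short_foot (a point): lowest point of the domed brass foot (radius 12 mm) under the microscope's -x arm, 120 mm from its centre; it hangs 10 mm above the bench at the start
- press_pad (a point): centre of the top of the round yellow pad (26 mm across) on the -x arm, straight above the brass foot, 51 mm above the bench
- wedge: loose red wedge, 60 g, 90 mm long (x), 48 mm wide (y); tip at +x 2 mm high, flat upright butt at -x 20 mm high, slope 1 in 5. Origin: centre of its underside. It starts with its tip roughly towards the brass foot. The foot first bears on it when over x = +6 mm of the wedge; each 5 mm more lifts it 1 mm. Slides freely with under 1 N, needs 6 to 10 N when it carries the foot; does not slip back
- shell_a: loose cream plastic half egg shell lying dome up, 44 mm across, 30 mm high; origin under its centre; bystander, beside the wedge's path
- shell_b: loose cream plastic half egg shell lying dome up, 44 mm across, 30 mm high; origin under its centre; bystander, on the other side of the wedge's path
- shell_c: loose cream plastic half egg shell lying dome up, 44 mm across, 30 mm high; origin under its centre; bystander
- screwdriver: loose screwdriver with yellow handle, 170 mm long, lying on the bench along its x axis; bystander
- jar: loose white jar with blue lid, 56 mm across, 65 mm high; origin under its centre; bystander
- cup: loose steel cup, 68 mm across, 60 mm high; origin under its centre; bystander

How it is judged:
On the way, in this order (a step that is already met when the one before it is completed fails the run):
1. the wedge is snug under the brass foot and carries it, the microscope level and not touched by the robot (contact force between wedge and microscope above 0.5 N and y of short_foot in the frame of wedge between -0.021 and 0.021 m and x of short_foot in the frame of wedge between -0.04 and 0.04 m and angle between microscope's own z axis and vertical below 0.02 rad and contact force between the fingers and microscope below 0.3 N), for 0.2 s.
2. the fingers press on the microscope with more than 6 N above the foot and it does not rock (contact force between the fingers and microscope above 6 N and horizontal distance between the grasp point and press_pad below 0.035 m and angle between microscope's own z axis and vertical below 0.02 rad), for 0.1 s.
At the end, for the whole second after the job is handed in: The wedge lies flat with the brass foot bearing on its slope (over 0.5 N, within 21 mm of the wedge's centre line); the microscope is within 0.02 rad of level and 30 mm of its first place; all at rest, no other loose thing moved more than 25 mm (contact force between wedge and microscope above 0.5 N and y of short_foot in the frame of wedge between -0.021 and 0.021 m and x of short_foot in the frame of wedge between -0.04 and 0.04 m and angle between microscope's own z axis and vertical below 0.02 rad and angle between wedge's own z axis and vertical below 0.05 rad and height (world z) of wedge below 0.006 m and distance of microscope from where it was at the start of the episode below 0.03 m and linear speed of each of microscope, wedge below 0.02 m/s and distance of each of shell_a, shell_b, shell_c, screwdriver, jar, cup from where it was at the start of the episode below 0.025 m); the robot touches nothing.
It fails at once if the wedge is lifted more than 15 mm off the bench (height (world z) of wedge above 0.015 m).
It fails at once if the microscope is lifted more than 10 mm off the bench (height (world z) of microscope above 0.01 m).
It fails at once if the microscope is shoved more than 40 mm or tipped over 0.15 rad (distance of microscope from where it was at the start of the episode above 0.04 m or angle between microscope's own z axis and vertical above 0.15 rad).
It fails at once if another loose thing is moved more than 40 mm (distance of any of shell_a, shell_b, shell_c, screwdriver, jar, cup from where it was at the start of the episode above 0.04 m).
It also fails if it takes over 58 s, if anything falls off the work surface, if the arm or the gripper's body presses on something with over 40 N, if the wrist force passes 120 N, or if a joint passes its speed limit or range.

ROBOT

A 6-joint arm with a two-finger parallel gripper is mounted at the origin on the work surface. World frame = base frame: x ahead of the robot, y to its left, z up, the work surface at z = 0. Lengths are in m, angles in rad, forces in N, time in s.
With the tool pointing down it reaches from about 0.3 to 0.875 m from the base axis. Payload 6.4 kg.
Tool frame: the origin (TCP) lies at the very end of the fingers, on their centre line; the grasp point (between the pads) lies 19 mm behind it; z points along the fingers, y is the line along which they close (so a half turn about z gives the same grasp; the last joint's range is limited). The gripper opens to 85 mm and grips with 20 to 120 N. Pads are 22 mm wide; open, the fingers measure 114 mm over their backs; the gripper's body (76 mm by 85 mm) begins 54 mm behind the grasp point. The pads swing forward as they close: fully open they stand 13 mm farther back than shut.
Start: joints at [-1.435, 0.181, 1.607, -0, 1.354, -0.206], TCP at [0.193, -0.542, 0.231] pointing down, gripper open.
Joint ranges: [-2.99, 2.99], [-0.89, 2.07], [0.3, 2.58], [-1.14, 4.28], [0, 2.63], [-3.12, 3.12]. Speed limits (rad/s): [2.57, 2.57, 3.01, 3.14, 3.14, 3.14].

INTERFACE

Orientations are given as a unit quaternion [w, x, y, z].
In Python, from bench import ctrl gives the robot as it stands.
- The arm moves only by the shell command python3 jog.py 'ROWS'. ROWS is a JSON object whose key "steps" holds a list of rows, 1 to 10 of them, each of 7 numbers: dx, dy, dz in parts of the range, where 1.0 means 800 mm, then a rotation vector rx, ry, rz in fractions of the full range, 1 being 2 pi rad, then the opening from 0.0 (shut) to 1.0 (fully open); each row is the pose to reach, as a shift and turn from the pose commanded when the command began, along the tool's axes at that moment; what a row does not reach only later rows make up. A row lasts 1/8 s, in which the tool goes at most 0.0625 m and 0.188 rad, less where a joint would pass 70% of its speed; a pose out of reach is approached as far as the arm can. The fingers move at their own pace and stop on an object; the grip force is fixed at half the most. Time passes only in rows, so rows that do not move let the fingers close. It prints the time, the measured TCP pose, the force, the opening and the grip force at its end. No shift or turn number may pass 1 either way. Input that does not fit is refused with a message, and nothing moves.
- ctrl.get_obs(): the state, without advancing time (a new reading comes with each control period).
- ctrl.camera(name): name is "scene" or "top" or "wrist"; returns the picture (384x512x3 uint8, blue, green, red); there is no depth.
- ctrl.camera_params(name): a dict with "fovy" (degrees; the focal length in pixels is half the picture's height over the tangent of half this angle, whatever the lens; pixels are square), "cx", "cy" (the principal point, pixels), "dist" ([k1, k2, p1, p2, k3] as OpenCV has them; the pictures are not rectified), "view" (4x4, takes a point from world to camera coordinates). Camera axes: x right, y up, looking along -z (the intrinsics and any distortion apply to the point x, -y, -z); pixel columns grow to the right and rows downward; lengths in m; the calibration is good to about 2 mm. A picture is of the moment at which its call begins: read the wrist's pose just before it. camera_params takes no time and is no camera call; for the wrist camera it gives the pose at the moment of the call.
- ctrl.hand_in(): hands the job in; it is judged then, once.
The state is a dict: "time_s": time; "q": joint angles; "dq": joint speeds; "joint_efforts": joint torques, N m; "eef_pos": TCP position; "eef_rot": TCP orientation; "wrist_force": force on the tool from outside, world axes, zero at the start; "torque": the same for the moment, N m; "opening": opening from 0.0 (shut) to 1.0 (fully open); "grasp_force": force on a finger pad.
Only numpy, scipy, OpenCV 4.12 (cv2) and the standard library are available. Lean on these libraries where they do the work, as an engineer would, in place of code of your own. Each camera call takes 0.05 s, during which the arm holds its last target. There are 200 camera calls.

## Working session

There is one attempt and no reset: what is moved stays moved. The work goes in short steps, Python scripts to look and compute and a shell command to move; the robot and the scene stay as the last step left them, time stands still between calls to the robot, and variables do not carry over. Pictures are saved under pics/ and viewed, at most 10 in all, crops included, and the job is handed in when it is done.

```bash
ls; mkdir -p pics
python3 - <<'E'
from bench import ctrl
import cv2,numpy as np
o=ctrl.get_obs();print({k:np.round(v,3) for k,v in o.items()})
for n in("scene","top"):
    cv2.imwrite(f"pics/{n}0.png",ctrl.camera(n)); p=ctrl.camera_params(n);print(n,p['fovy'],p['cx'],p['cy'],p['dist'],np.round(p['view'],3).tolist())
E
```

```text
bench.py
jog.py
pics
{'time_s': np.float64(0.0), 'q': array([-1.435,  0.182,  1.608,  0.   ,  1.354, -0.206]), 'dq': array([ 0.   , -0.001,  0.   ,  0.001, -0.002,  0.001]), 'joint_efforts': array([ 1.0000e-03, -4.4487e+01, -3.5134e+01, -0.0000e+00,  9.0000e-03,
        0.0000e+00]), 'eef_pos': array([ 0.193, -0.541,  0.23 ]), 'eef_rot': array([-0.001,  0.985,  0.17 ,  0.   ]), 'wrist_force': array([ 0.487, -0.309, -0.049]), 'torque': array([ 0.008, -0.012,  0.009]), 'grasp_force': np.float64(0.0), 'opening': np.float64(0.997)}
scene 55.17501914206853 249.81659980186842 194.67482981742788 [0.02523436 0.         0.         0.         0.        ] [[0.123, 0.992, -0.016, -0.08], [-0.586, 0.086, 0.806, 0.276], [0.801, -0.09, 0.592, -1.37], [0.0, 0.0, 0.0, 1.0]]
top 51.309517566861736 264.5212538429306 195.36483051081828 [-0.14119574  0.          0.          0.          0.        ] [[0.027, -0.999, 0.027, -0.024], [0.992, 0.03, 0.123, -0.546], [-0.123, 0.024, 0.992, -1.113], [0.0, 0.0, 0.0, 1.0]]
```

View pics/scene0.png

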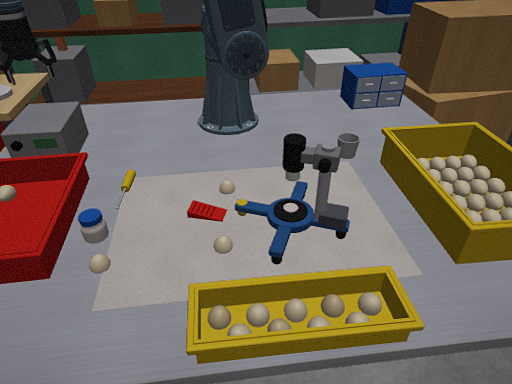

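View pics/top0.png

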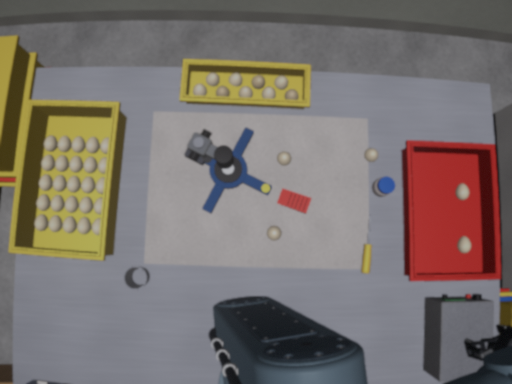

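The scene view shows the red wedge near (207,211), the pad at (242,206) and the shells at (227,187) and (223,244). In the top view the wedge is near (294,201), the pad at (265,188), and the shells at (284,158) and (274,233).

```bash
cat > h.py <<'E'
import cv2,numpy as np
from bench import ctrl
def ray(p,uv):
    f=192/np.tan(np.radians(p['fovy'])/2);K=np.array([[f,0,p['cx']],[0,f,p['cy']],[0,0,1]])
    n=cv2.undistortPoints(np.array(uv,float).reshape(-1,1,2),K,np.array(p['dist'],float))[:,0]
    V=np.array(p['view']);R=V[:3,:3];c=-R.T@V[:3,3]
    return c,np.c_[n[:,0],-n[:,1],-np.ones(len(n))]@R
def plane(p,uv,z):
    c,d=ray(p,uv);return c+d*((z-c[2])/d[:,2])[:,None]
def tri(views):
    A=np.zeros((3,3));b=np.zeros(3);cs=[]
    for p,uv in views:
        c,d=ray(p,[uv]);d=d[0]/np.linalg.norm(d[0]);M=np.eye(3)-np.outer(d,d);A+=M;b+=M@c;cs.append((M,c))
    x=np.linalg.solve(A,b);return x,[float(np.linalg.norm(M@(x-c))) for M,c in cs]
def mask(im,col):
    h=cv2.cvtColor(im,cv2.COLOR_BGR2HSV);H,S,V=h[...,0].astype(int),h[...,1],h[...,2]
    m={'red':((H<8)|(H>172))&(S>140)&(V>60),'yel':(H>20)&(H<34)&(S>120)&(V>80),'cream':(H>10)&(H<30)&(S>30)&(S<120)&(V>130),'blue':(H>100)&(H<125)&(S>120)}[col]
    return m.astype(np.uint8)
def blobs(im,col,amin=15):
    n,l,s,c=cv2.connectedComponentsWithStats(mask(im,col))
    return [(np.round(c[i],1).tolist(),int(s[i][4]),(l==i).astype(np.uint8)) for i in range(1,n) if s[i][4]>=amin]
E
python3 - <<'E'
from h import *
for n,box in(("scene",(170,140,260,260)),("top",(200,120,330,260))):
    im=cv2.imread(f"pics/{n}0.png");p=ctrl.camera_params(n);x0,y0,x1,y1=box
    for c in('red','yel','cream'):
        for ce,a,m in blobs(im,c):
            if x0<ce[0]<x1 and y0<ce[1]<y1:
                print(n,c,ce,a,np.round(plane(p,[ce],{'red':.008,'yel':.051,'cream':.015}[c]),3).tolist())
                if c=='red':
                    r=cv2.minAreaRect(cv2.findNonZero(m));bx=cv2.boxPoints(r);print(bx.tolist(),np.round(plane(p,bx,.008),3).tolist())
E
```

```text
scene red [205.7, 211.4] 542 [[0.54, -0.098, 0.008]]
[[186.2923126220703, 216.66156005859375], [188.38462829589844, 199.923095703125], [226.6615447998047, 204.70770263671875], [224.56922912597656, 221.4461669921875]] [[0.553, -0.146, 0.008], [0.485, -0.142, 0.008], [0.52, -0.044, 0.008], [0.585, -0.053, 0.008]]
scene yel [241.5, 201.9] 57 [[0.569, -0.009, 0.051]]
scene cream [226.8, 185.2] 115 [[0.442, -0.037, 0.015]]
scene cream [223.0, 242.4] 186 [[0.665, -0.062, 0.015]]
top red [293.8, 200.3] 383 [[0.537, -0.096, 0.008]]
[[278.1999816894531, 202.39999389648438], [282.4999694824219, 189.5], [309.1999816894531, 198.39999389648438], [304.8999938964844, 211.29998779296875]] [[0.53, -0.05, 0.008], [0.568, -0.062, 0.008], [0.544, -0.141, 0.008], [0.506, -0.129, 0.008]]
top yel [265.4, 187.6] 30 [[0.566, -0.01, 0.051]]
top cream [283.5, 158.1] 112 [[0.661, -0.063, 0.015]]
top cream [265.6, 187.3] 36 [[0.572, -0.012, 0.015]]
top cream [273.7, 232.7] 121 [[0.441, -0.039, 0.015]]
```

Careful with the scale: shifts go in shares of 800 mm and turns go in shares of 2 pi rad. That gives: 0.412 m / 0.8 = 0.515, -0.222 m / 0.8 = -0.2775, -0.91 rad / 6.2832 = -0.1448.

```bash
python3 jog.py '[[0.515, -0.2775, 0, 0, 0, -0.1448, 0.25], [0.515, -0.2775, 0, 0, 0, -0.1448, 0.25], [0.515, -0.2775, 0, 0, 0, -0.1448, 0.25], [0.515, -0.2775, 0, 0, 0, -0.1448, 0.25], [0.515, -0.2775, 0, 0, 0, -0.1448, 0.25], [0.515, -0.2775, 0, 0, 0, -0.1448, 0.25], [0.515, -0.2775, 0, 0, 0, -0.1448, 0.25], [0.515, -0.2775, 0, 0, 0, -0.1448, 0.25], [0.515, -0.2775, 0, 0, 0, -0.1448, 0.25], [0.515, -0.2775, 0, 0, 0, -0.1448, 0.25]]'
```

```text
refused: ROWS must be an object with the rows under "steps". Nothing was moved.
```

Refused on format, not on reach. It needs an object with the rows under "steps".

```bash
python3 jog.py '{"steps": [[0.515, -0.2775, 0, 0, 0, -0.1448, 0.25], [0.515, -0.2775, 0, 0, 0, -0.1448, 0.25], [0.515, -0.2775, 0, 0, 0, -0.1448, 0.25], [0.515, -0.2775, 0, 0, 0, -0.1448, 0.25], [0.515, -0.2775, 0, 0, 0, -0.1448, 0.25], [0.515, -0.2775, 0, 0, 0, -0.1448, 0.25], [0.515, -0.2775, 0, 0, 0, -0.1448, 0.25], [0.515, -0.2775, 0, 0, 0, -0.1448, 0.25], [0.515, -0.2775, 0, 0, 0, -0.1448, 0.25], [0.515, -0.2775, 0, 0, 0, -0.1448, 0.25]]}'
python3 - <<'E'
from h import *
p=ctrl.camera_params("wrist");im=ctrl.camera("wrist");cv2.imwrite("pics/w1.png",im)
import json;json.dump({k:np.array(v).tolist() for k,v in p.items()},open("w1.json","w"))
c,d=ray(p,[[256,192]]);print(c,d,p['fovy'],p['dist']);o=ctrl.get_obs();print(o['eef_pos'],o['eef_rot'],o['q'],o['wrist_force'])
E
```

```text
time_s: 1.35
eef_pos: [0.506, -0.1947, 0.2309]
eef_rot: [-0.0, 0.81, 0.586, -0.0]
wrist_force: [-0.2, -0.5, -0.4]
opening: 0.25
grasp_force: 0.0
[ 0.52822921 -0.12274985  0.37351936] [[-0.09283498 -0.27572068 -0.95675125]] 64.76134687484361 [-0.00226112  0.          0.          0.          0.        ]
[ 0.50582851 -0.19514414  0.23098272] [-2.50817532e-04  8.10678697e-01  5.85491160e-01 -2.98486658e-04] [-5.86990442e-01  1.08422572e-01  1.68947053e+00 -3.93168665e-04
  1.34437871e+00 -2.67077409e-01] [-0.1874852   0.03978246 -0.68467636]
```

View pics/w1.png

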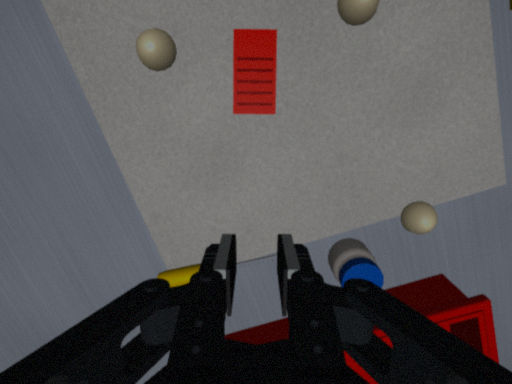

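The wrist view shows the wedge at (255,70), tip away from the gripper and nearly aligned with tool x. The pad is just out of frame, so I'll move 9 cm forward.

Scaled: 0.09 m / 0.8 = 0.1125, 0.045 m / 0.8 = 0.0563.

```bash
python3 jog.py '{"steps": [[0.0563, 0, 0, 0, 0, 0, 0.25], [0.1125, 0, 0, 0, 0, 0, 0.25], [0.1125, 0, 0, 0, 0, 0, 0.25], [0.1125, 0, 0, 0, 0, 0, 0.25]]}'
python3 - <<'E'
from h import *
import json
p=ctrl.camera_params("wrist");im=ctrl.camera("wrist");cv2.imwrite("pics/w2.png",im)
json.dump({k:np.array(v).tolist() for k,v in p.items()},open("w2.json","w"))
for n in("w1","w2"):
    p=json.load(open(n+".json"));im=cv2.imread(f"pics/{n}.png")
    for c in('red','yel'):
        for ce,a,m in blobs(im,c,100):
            print(n,c,ce,a,np.round(plane(p,[ce],{'red':.01,'yel':.051}[c]),4).tolist())
            if c=='red' and a<8000:
                q=cv2.minAreaRect(cv2.findNonZero(m));b=cv2.boxPoints(q);print(b.tolist(),np.round(plane(p,b,.0),4).tolist(),np.round(plane(p,b,.02),4).tolist())
E
```

```text
time_s: 1.9
eef_pos: [0.5343, -0.1102, 0.2313]
eef_rot: [0.0, 0.811, 0.585, -0.0]
wrist_force: [0.1, -0.4, -0.0]
opening: 0.248
grasp_force: 0.0
w1 red [254.4, 70.9] 3564 [[0.5357, -0.0926, 0.01]]
[[232.8950958251953, 112.97230529785156], [234.00587463378906, 28.552711486816406], [276.13018798828125, 29.106979370117188], [275.0194091796875, 113.52657318115234]] [[0.4968, -0.1281, 0.0], [0.5282, -0.0433, 0.0], [0.5723, -0.0585, 0.0], [0.5443, -0.1445, 0.0]] [[0.4984, -0.1278, 0.02], [0.5282, -0.0475, 0.02], [0.57, -0.0619, 0.02], [0.5435, -0.1433, 0.02]]
w1 red [471.5, 322.7] 1652 [[0.7272, -0.5133, 0.01]]
[[425.0252380371094, 316.5162658691406], [451.5703430175781, 275.2238464355469], [524.35009765625, 322.0108337402344], [497.8050231933594, 363.3032531738281]] [[0.6687, -0.4912, 0.0], [0.7152, -0.4332, 0.0], [0.8077, -0.5476, 0.0], [0.7631, -0.6148, 0.0]] [[0.6612, -0.4715, 0.02], [0.7052, -0.4166, 0.02], [0.7927, -0.5249, 0.02], [0.7506, -0.5885, 0.02]]
w1 red [382.8, 336.6] 157 [[0.6003, -0.4973, 0.01]]
[[371.6885070800781, 331.57373046875], [376.4425964355469, 325.86883544921875]
[... 407 characters left out ...]
781], [377.0000305175781, 383.0000305175781], [371.0000305175781, 389.0000305175781]] [[0.5297, -0.5234, 0.0], [0.5412, -0.515, 0.0], [0.5756, -0.5947, 0.0], [0.5639, -0.6041, 0.0]] [[0.5296, -0.5019, 0.02], [0.5405, -0.494, 0.02], [0.5731, -0.5695, 0.02], [0.562, -0.5783, 0.02]]
w1 yel [178.7, 275.9] 462 [[0.374, -0.2876, 0.051]]
w2 red [254.0, 150.3] 2964 [[0.5356, -0.0926, 0.01]]
[[235.0, 113.0], [274.0, 113.0], [274.0, 188.0], [235.0, 188.0]] [[0.5277, -0.0446, 0.0], [0.5719, -0.0592, 0.0], [0.5441, -0.1483, 0.0], [0.4965, -0.1325, 0.0]] [[0.5292, -0.0442, 0.02], [0.5711, -0.0581, 0.02], [0.5447, -0.1424, 0.02], [0.4997, -0.1275, 0.02]]
w2 yel [254.0, 67.0] 547 [[0.5642, -0.0081, 0.051]]
```

View pics/w2.png

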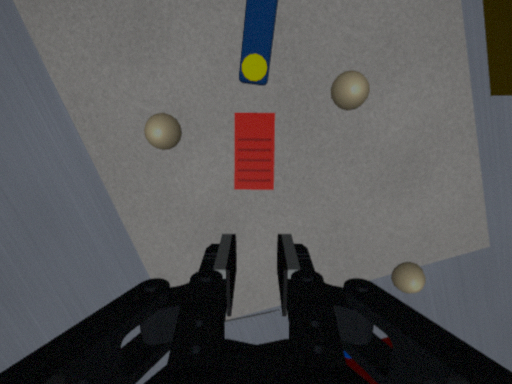

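The pad is at (254,67) and the wedge at (254,150), both on the tool's x line. The shells are well to either side. I'll check heights from two views while moving behind the butt.

```bash
python3 - <<'E'
from h import *
import json
w=json.load(open("w2.json"));w1=json.load(open("w1.json"));t=ctrl.camera_params("top");s=ctrl.camera_params("scene")
print("pad",tri([(w,(254,67)),(t,(265.4,187.6)),(s,(241.5,202.5))]))
# far tip edge midpoint and butt top edge midpoint in both wrist views
print("tip",tri([(w,(254.5,113)),(w1,(255.1,28.8))]))
print("butt",tri([(w,(254.5,188.5)),(w1,(254,113.2))]))
E
python3 jog.py '{"steps": [[-0.075, -0.005, 0, 0, 0, 0, 0.25], [-0.0875, -0.005, 0, 0, 0, 0, 0.25], [-0.0875, -0.005, 0.075, 0, 0, 0, 0.25], [-0.0875, -0.005, 0.15, 0, 0, 0, 0.25], [-0.0875, -0.005, 0.225, 0, 0, 0, 0.25], [-0.0875, -0.005, 0.2625, 0, 0, 0, 0.25], [-0.0875, -0.005, 0.2825, 0, 0, 0, 0.25], [-0.0875, -0.005, 0.2825, 0, 0, 0, 0.25], [-0.0875, -0.005, 0.2825, 0, 0, 0, 0.25]]}'
```

```text
pad (array([ 0.56561632, -0.00905485,  0.04669869]), [0.0019049212438679618, 0.0019032642247525976, 0.00042277165830347164])
tip (array([ 0.54996059, -0.05176011,  0.00484487]), [8.606827231937413e-05, 8.606827231930247e-05])
butt (array([ 0.52143683, -0.135738  ,  0.01882166]), [0.00047016896022004494, 0.00047016896022016047])
time_s: 3.08
eef_pos: [0.5102, -0.1752, 0.0069]
eef_rot: [0.001, 0.811, 0.586, 0.001]
wrist_force: [0.5, -0.7, -0.3]
opening: 0.248
grasp_force: 0.0
```

Heights agree with the text: pad 47 mm, tip 5 mm, butt 19 mm. Next I push 95 mm, which should leave about 19 mm before the foot bears.

Scaled: 0.095 m / 0.8 = 0.1188, 0.09 m / 0.8 = 0.1125.

```bash
python3 jog.py '{"steps": [[0.0125, 0, 0, 0, 0, 0, 0.25], [0.025, 0, 0, 0, 0, 0, 0.25], [0.0375, 0, 0, 0, 0, 0, 0.25], [0.05, 0, 0, 0, 0, 0, 0.25], [0.0625, 0, 0, 0, 0, 0, 0.25], [0.075, 0, 0, 0, 0, 0, 0.25], [0.0875, 0, 0, 0, 0, 0, 0.25], [0.1, 0, 0, 0, 0, 0, 0.25], [0.1125, 0, 0, 0, 0, 0, 0.25], [0.1188, 0, 0, 0, 0, 0, 0.25]]}'
python3 - <<'E'
from h import *
import json
p=ctrl.camera_params("wrist");im=ctrl.camera("wrist")
json.dump({k:np.array(v).tolist() for k,v in p.items()},open("w3.json","w"));cv2.imwrite("pics/w3.png",im);t=ctrl.camera("top");cv2.imwrite("pics/t3.png",t)
q=ctrl.camera_params("top")
for c,z in(('red',.012),('yel',.051)):
    for n,i,pp in(("w",im,p),("top",t,q)):
        for ce,a,m in blobs(i,c,10):
            P=plane(pp,[ce],z)[0]
            if abs(P[0]-.56)<.06 and abs(P[1]+.04)<.1: 
                b=cv2.boxPoints(cv2.minAreaRect(cv2.findNonZero(m)));print(n,c,ce,a,P.round(4),b.round().tolist())
E
```

```text
time_s: 4.32
eef_pos: [0.5389, -0.0833, 0.0052]
eef_rot: [-0.0, 0.81, 0.586, -0.0]
wrist_force: [0.0, -1.3, 0.2]
opening: 0.247
grasp_force: 0.2
w red [253.4, 175.0] 13214 [ 0.5494 -0.0423  0.012 ] [[203.0, 243.0], [203.0, 38.0], [311.0, 38.0], [311.0, 243.0]]
top red [261.1, 194.5] 29 [5.51e-01 5.00e-04 1.20e-02] [[257.0, 195.0], [258.0, 191.0], [266.0, 194.0], [265.0, 197.0]]
top red [279.3, 199.6] 44 [ 0.5376 -0.0531  0.012 ] [[275.0, 201.0], [278.0, 195.0], [285.0, 198.0], [282.0, 204.0]]
w yel [262.4, 82.8] 5745 [ 0.5643 -0.0072  0.051 ] [[203.0, 75.0], [270.0, 23.0], [322.0, 91.0], [255.0, 143.0]]
top yel [265.6, 187.6] 30 [ 0.5661 -0.0111  0.051 ] [[263.0, 185.0], [268.0, 185.0], [268.0, 190.0], [263.0, 190.0]]
```

View pics/w3.png

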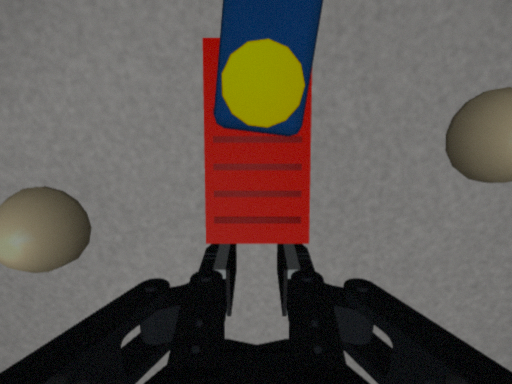

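The wedge sits straight under the arm, with its butt edge at row 243 (columns 206–309), its tip edge at row 38, and the pad at (263,83).

Run:
```python
from h import *
import json
p=json.load(open("w3.json"))
b=plane(p,[[206,243.5],[309,243.5]],.02);t=plane(p,[[203.5,38]],.002);print(b,t, ctrl.get_obs()['eef_pos'])
pad=plane(p,[[262.4,82.8]],.051)[0]
e=b[1]-b[0];e/=np.linalg.norm(e);u=np.array([-e[1],e[0],0]);m=b.mean(0)
d=pad-m;print("foot in wedge x",d@u-.045,"y",-(d@e),"yaw",np.degrees(np.arctan2(u[1],u[0])),"len",(t[0]-m)@u, "wid",np.linalg.norm(b[1]-b[0]))
```

```text
[[ 0.51873951 -0.06469702  0.02      ]
 [ 0.56430876 -0.07974032  0.02      ]] [[0.54727478 0.02039441 0.002     ]] [ 0.53883941 -0.0834034   0.00521415]
foot in wedge x 0.023868367822753797 y -0.0012681312356548112 yaw 71.73092844191628 len 0.08974761092565897 wid 0.04798809685564028
```

Scaled: 0.014 m / 0.8 = 0.0175, 0.01 m / 0.8 = 0.0125.

```bash
python3 jog.py '{"steps": [[0.0063, 0, 0, 0, 0, 0, 0.25], [0.0125, 0, 0, 0, 0, 0, 0.25], [0.0175, 0, 0, 0, 0, 0, 0.25], [0.0175, 0, 0, 0, 0, 0, 0.25]]}'; for i in 1; do python3 jog.py '{"steps": [[0.0038, 0, 0, 0, 0, 0, 0.25], [0.0038, 0, 0, 0, 0, 0, 0.25]]}'; done; python3 jog.py '{"steps": [[0.0025, 0, 0, 0, 0, 0, 0.25], [0.0025, 0, 0, 0, 0, 0, 0.25]]}'
```

```text
time_s: 4.92
eef_pos: [0.5432, -0.0704, 0.0053]
eef_rot: [-0.0, 0.81, 0.586, 0.0]
wrist_force: [-0.6, 0.8, 0.2]
opening: 0.252
grasp_force: 0.0
time_s: 5.18
eef_pos: [0.5441, -0.0679, 0.0053]
eef_rot: [0.0, 0.81, 0.586, 0.0]
wrist_force: [-0.8, -1.5, 0.7]
opening: 0.253
grasp_force: 0.2
time_s: 5.42
eef_pos: [0.5446, -0.0665, 0.0053]
eef_rot: [0.0, 0.81, 0.586, -0.0]
wrist_force: [-1.8, -4.9, 0.1]
opening: 0.248
grasp_force: 2.3
```

Scaled: 0.002 m / 0.8 = 0.0025.

```bash
python3 jog.py '{"steps": [[0.0025, 0, 0, 0, 0, 0, 0.25], [0.0025, 0, 0, 0, 0, 0, 0.25]]}';  python3 jog.py '{"steps": [[0.0025, 0, 0, 0, 0, 0, 0.25], [0.0025, 0, 0, 0, 0, 0, 0.25]]}'
python3 - <<'E'
from h import *
p=ctrl.camera_params("wrist");im=ctrl.camera("wrist");cv2.imwrite("pics/w4.png",im)
for c,z in(('red',.012),('yel',.051)):
    for ce,a,m in blobs(im,c,2000):
        b=cv2.boundingRect(m);print(c,ce,b,plane(p,[ce],z)[0].round(4))
        if c=='red':B=plane(p,[[b[0]+b[2]/2,b[1]+b[3]]],.02)[0]
        else: P=plane(p,[ce],z)[0]
print("wx",(P-B)@[.314,.949,0]-.045,"wy",(P-B)@[-.949,.314,0])
E
```

```text
time_s: 5.68
eef_pos: [0.5452, -0.065, 0.0053]
eef_rot: [0.0, 0.81, 0.586, -0.001]
wrist_force: [-2.4, -7.1, 0.3]
opening: 0.248
grasp_force: 3.5
time_s: 5.92
eef_pos: [0.5456, -0.0637, 0.0053]
eef_rot: [0.001, 0.81, 0.586, -0.001]
wrist_force: [-3.0, -8.7, 0.5]
opening: 0.252
grasp_force: 4.7
red [245.2, 180.0] (202, 38, 109, 207) [ 0.5518 -0.0237  0.012 ]
yel [261.0, 150.6] (222, 111, 80, 80) [ 0.5644 -0.0068  0.051 ]
wx 0.004239196520729231 wy -0.0013889565611310806
```

Scaled: 0.004 m / 0.8 = 0.005, 0.002 m / 0.8 = 0.0025.

```bash
python3 jog.py '{"steps": [[0.0025, 0, 0, 0, 0, 0, 0.25], [0.005, 0, 0, 0, 0, 0, 0.25], [0.005, 0, 0, 0, 0, 0, 0.25], [0.005, 0, 0, 0, 0, 0, 0.25]]}'
python3 - <<'E'
from h import *
p=ctrl.camera_params("wrist");im=ctrl.camera("wrist");cv2.imwrite("pics/w5.png",im)
for c,z in(('red',.012),('yel',.051)):
    for ce,a,m in blobs(im,c,2000):
        b=cv2.boundingRect(m);print(c,ce,b,plane(p,[ce],z)[0].round(4))
        if c=='red':B=plane(p,[[b[0]+b[2]/2,b[1]+b[3]]],.02)[0]
        else: P=plane(p,[ce],z)[0]
print("wx",(P-B)@[.314,.949,0]-.045,"wy",(P-B)@[-.949,.314,0])
E
```

```text
time_s: 6.48
eef_pos: [0.5467, -0.0602, 0.0053]
eef_rot: [0.001, 0.81, 0.586, -0.001]
wrist_force: [-4.6, -10.7, 0.7]
opening: 0.247
grasp_force: 5.7
red [244.6, 179.1] (202, 38, 109, 207) [ 0.5527 -0.0198  0.012 ]
yel [259.0, 161.3] (220, 122, 79, 79) [ 0.5638 -0.0065  0.051 ]
wx 0.0007808724587429899 wy -0.0007631206008681955
```

Scaled: -0.1 m / 0.8 = -0.125, -0.05 m / 0.8 = -0.0625.

```bash
python3 jog.py '{"steps": [[-0.0125, 0, 0, 0, 0, 0, 0.25], [-0.0375, 0, 0, 0, 0, 0, 0.25], [-0.0625, 0, 0, 0, 0, 0, 0.25], [-0.0625, 0, -0.0625, 0, 0, 0, 0], [-0.0625, 0, -0.125, 0, 0, 0, 0], [-0.0625, 0, -0.125, 0, 0, 0, 0], [-0.0625, 0, -0.125, 0, 0, 0, 0], [-0.0625, 0, -0.125, 0, 0, 0, 0]]}'
python3 - <<'E'
from h import *
p=ctrl.camera_params("wrist");im=ctrl.camera("wrist");cv2.imwrite("pics/w6.png",im);cv2.imwrite("pics/s6.png",ctrl.camera("scene"))
for c,z in(('red',.012),('yel',.051)):
    for ce,a,m in blobs(im,c,800):
        b=cv2.boundingRect(m);print(c,ce,b,plane(p,[ce],z)[0].round(4))
        if c=='yel': P=plane(p,[ce],z)[0]
o=ctrl.get_obs();d=P-o['eef_pos'];print(d@[.314,.949,0],d@[.949,-.314,0],d[2],o['opening'],o['wrist_force'])
E
```

```text
time_s: 7.52
eef_pos: [0.5303, -0.1056, 0.1037]
eef_rot: [-0.001, 0.81, 0.586, -0.001]
wrist_force: [-0.4, 0.8, 1.1]
opening: 0.002
grasp_force: 0.0
red [255.8, 81.1] (225, 0, 68, 123) [ 0.5561 -0.021   0.012 ]
yel [260.2, 48.5] (239, 25, 44, 48) [ 0.5637 -0.0068  0.051 ]
0.10414289551242276 0.0003845867253708737 -0.05283773929936675 1.2792394939336996e-05 [ 0.36846392  1.47173911 -0.52355752]
```

View pics/w6.png

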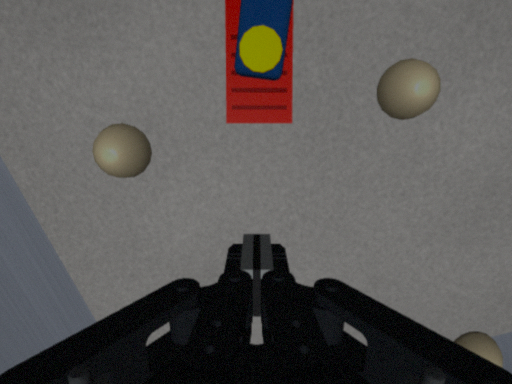

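The wedge stays in place under the foot (butt edge at row 123), with the pad at (260,48). I now move the shut fingers over the pad and come down to just above it.

Scaled: 0.104 m / 0.8 = 0.13, 0.05 m / 0.8 = 0.0625.

```bash
python3 jog.py '{"steps": [[0.0625, 0, 0, 0, 0, 0, 0], [0.13, 0, 0, 0, 0, 0, 0], [0.13, 0, 0, 0, 0, 0, 0], [0.13, 0, 0.0375, 0, 0, 0, 0], [0.13, 0, 0.0563, 0, 0, 0, 0], [0.13, 0, 0.0563, 0, 0, 0, 0], [0.13, 0, 0.0563, 0, 0, 0, 0]]}'; python3 jog.py '{"steps": [[0, 0, 0.0038, 0, 0, 0, 0], [0, 0, 0.0063, 0, 0, 0, 0], [0, 0, 0.0063, 0, 0, 0, 0]]}'
```

```text
time_s: 8.5
eef_pos: [0.5646, -0.0077, 0.0608]
eef_rot: [0.0, 0.811, 0.586, 0.0]
wrist_force: [0.2, -0.2, 0.6]
opening: 0.001
grasp_force: 0.0
time_s: 8.88
eef_pos: [0.5642, -0.0071, 0.0553]
eef_rot: [0.0, 0.81, 0.586, 0.0]
wrist_force: [0.0, 0.7, -0.4]
opening: -0.002
grasp_force: 0.0
```

Scaled: 0.004 m / 0.8 = 0.005, 0.002 m / 0.8 = 0.0025.

```bash
python3 jog.py '{"steps": [[0, 0, 0.0025, 0, 0, 0, 0], [0, 0, 0.005, 0, 0, 0, 0], [0, 0, 0.005, 0, 0, 0, 0]]}'; python3 jog.py '{"steps": [[0, 0, 0.0013, 0, 0, 0, 0], [0, 0, 0.0013, 0, 0, 0, 0]]}'
```

```text
time_s: 9.25
eef_pos: [0.5644, -0.0072, 0.0519]
eef_rot: [0.0, 0.81, 0.586, 0.0]
wrist_force: [-2.3, 0.7, 5.4]
opening: 0.002
grasp_force: 2.7
time_s: 9.5
eef_pos: [0.5645, -0.0072, 0.0518]
eef_rot: [0.0, 0.81, 0.586, 0.0]
wrist_force: [-4.6, 0.3, 12.4]
opening: 0.002
grasp_force: 6.3
```

Scaled: -0.1 m / 0.8 = -0.125, -0.06 m / 0.8 = -0.075.

```bash
python3 jog.py '{"steps": [[0, 0, 0, 0, 0, 0, 0], [0, 0, 0, 0, 0, 0, 0], [0, 0, 0, 0, 0, 0, 0]]}'; python3 jog.py '{"steps": [[0, 0, -0.0125, 0, 0, 0, 0], [0, 0, -0.0375, 0, 0, 0, 0], [0, 0, -0.075, 0, 0, 0, 0], [-0.0625, 0, -0.125, 0, 0, 0, 0], [-0.125, 0, -0.125, 0, 0, 0, 0], [-0.125, 0, -0.125, 0, 0, 0, 0], [-0.125, 0, -0.125, 0, 0, 0, 0], [-0.125, 0, -0.125, 0, 0, 0, 0]]}'
python3 - <<'E'
from h import *
p=ctrl.camera_params("wrist");im=ctrl.camera("wrist");cv2.imwrite("pics/w7.png",im)
s=ctrl.camera("scene");cv2.imwrite("pics/s7.png",cv2.resize(s[140:280,160:370],None,fx=3.5,fy=3.5))
for c,z in(('red',.012),('yel',.051)):
    for ce,a,m in blobs(im,c,400):
        b=cv2.boundingRect(m);P=plane(p,[ce],z)[0];print(c,ce,b,P.round(4))
        if c=='red' and a>800:B=plane(p,[[b[0]+b[2]/2,b[1]+b[3]]],.02)[0];print("butt",B)
        elif c=='yel':Y=P
print("wx",(Y-B)@[.314,.949,0]-.045,"wy",(Y-B)@[-.949,.314,0])
E
```

```text
time_s: 9.88
eef_pos: [0.5645, -0.0072, 0.0517]
eef_rot: [0.0, 0.81, 0.586, 0.0]
wrist_force: [-4.9, 0.1, 13.0]
opening: 0.001
grasp_force: 6.2
time_s: 10.88
eef_pos: [0.5328, -0.101, 0.1499]
eef_rot: [-0.0, 0.81, 0.586, -0.0]
wrist_force: [-0.3, 0.6, -0.5]
opening: -0.0
grasp_force: 0.0
red [254.1, 87.2] (230, 16, 56, 109) [ 0.5563 -0.0182  0.012 ]
butt [ 0.54965626 -0.04943733  0.02      ]
yel [258.4, 66.6] (242, 49, 34, 37) [ 0.5637 -0.007   0.051 ]
wx -0.00032488373945045723 wy -9.856955613091244e-06
```

View pics/s7.png

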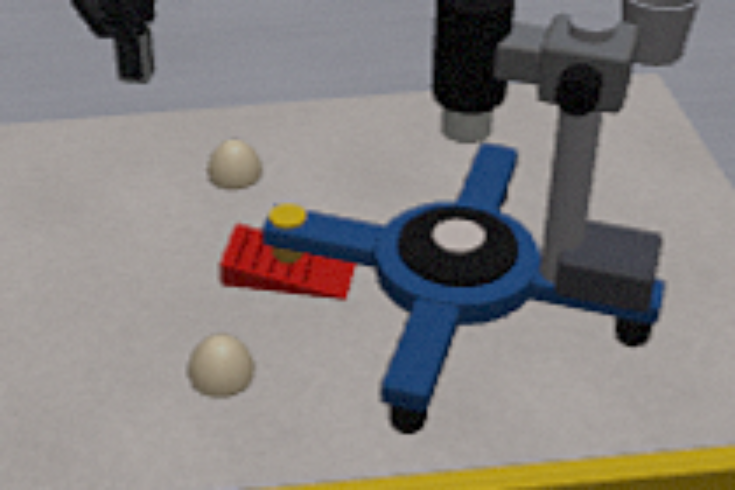

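The foot bears on the wedge at crop position (288,255), the microscope is level, and the robot is clear at (135,60). The foot measures about 0 mm in both x and y in the wedge frame.

```bash
python3 -c "
from bench import ctrl
print(ctrl.hand_in())"
```

```text
the job is handed in; nothing more can be done
None
```

The wedge is snug under the brass foot and carries it (foot within about 1 mm of the wedge's centre). The pad held a press of about 13 N without rocking, the arm is drawn back, and the job is handed in, though `hand_in()` returned no verdict.

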